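# Test the two clamp nuts of a drilling jig under load

### The job

A board is held down in the drilling jig by two clamp nuts with levers. Test first the left one, then the right one: swing its lever clockwise until it comes up against the nut, then press the knob on gently to a test load of about 13 N and keep it there for a good second; the nut must hold and must not be forced further round. Leave both levers up against their nuts and let go.

Things in the scene. Friction and masses are not known exactly. Their poses are not given: they have to be found in the camera images.
- left_knob (a point): Left lever's grip: an upright black round knob, 22 mm across and 51 mm tall, at the end of a dark bent steel lever. The point is on the knob's axis, half-way up; the knob reaches 25 mm above and below it and the lever's bar enters it at its foot. The knob swings level, on a circle of radius 100 mm about left_axis
- left_axis (a point): Point on the upright axis of the left clamp nut and its lever, at the height of the middle of the knob (about 133 mm above the bench; free air, the hub below it ends 22 mm lower). Tightening is clockwise seen from above. Its own axes turn with the nut: with the lever up against the nut the knob lies along its x axis
- left_mark (a point): Tip of the pointer tab on the washer that turns with the left nut, 30 mm from the nut's axis, 67 mm above the bench: it shows whether the nut has turned
- left_hub (a joint): Free play (rad) of the left lever's hub on its nut: 0 when the lever has come up against the nut (clockwise), negative when it stands back (counter-clockwise), at most -1.1. The hub drags with about 1.2 N at the knob and stays where it is left. Under load it gives a little past 0 (about 0.02 at 13 N); with the bend of the lever the knob yields by about 1 mm per 4 N. Beyond 0 the lever drives the nut, which holds up to about 23 N at the knob and turns if pressed harder
- right_knob (a point): Right lever's grip: an upright black round knob, 22 mm across and 51 mm tall, at the end of a dark bent steel lever. The point is on the knob's axis, half-way up; the knob reaches 25 mm above and below it and the lever's bar enters it at its foot. The knob swings level, on a circle of radius 100 mm about right_axis
- right_axis (a point): Point on the upright axis of the right clamp nut and its lever, at the height of the middle of the knob (about 133 mm above the bench; free air, the hub below it ends 22 mm lower). Tightening is clockwise seen from above. Its own axes turn with the nut: with the lever up against the nut the knob lies along its x axis
- right_mark (a point): Tip of the pointer tab on the washer that turns with the right nut, 30 mm from the nut's axis, 67 mm above the bench: it shows whether the nut has turned
- right_hub (a joint): Free play (rad) of the right lever's hub on its nut: 0 when the lever has come up against the nut (clockwise), negative when it stands back (counter-clockwise), at most -1.1. The hub drags with about 1.2 N at the knob and stays where it is left. Under load it gives a little past 0 (about 0.02 at 13 N); with the bend of the lever the knob yields by about 1 mm per 4 N. Beyond 0 the lever drives the nut, which holds up to about 23 N at the knob and turns if pressed harder
- left_lever (a joint): Elastic bend (rad) of the left lever: 0 unloaded, positive when its knob is pressed clockwise, 0.001 per newton at the knob, so a load of 13 N at the knob bends it by 0.013 (the readings are noisier than is good enough to judge the load by)
- right_lever (a joint): Elastic bend (rad) of the right lever: 0 unloaded, positive when its knob is pressed clockwise, 0.001 per newton at the knob, so a load of 13 N at the knob bends it by 0.013 (the readings are noisier than is good enough to judge the load by)

How it is judged:
By the outcome, as a careful person would: the job done as asked, in the order asked, and still so for the second after the job is handed in, with the robot touching nothing.
It also fails if it takes over 72 s, if anything falls off the work surface, if the arm or the gripper's body presses on something with over 40 N, if the wrist force passes 120 N, or if a joint passes its speed limit or range.

### The arm

A 6-joint arm with a two-finger parallel gripper is mounted at the origin on a cart in front of the work surface, level with it; the furniture and walls round the work are solid. World frame = base frame: x ahead of the robot, y to its left, z up, the work surface at z = 0. Lengths are in m, angles in rad, forces in N, time in s.
With the tool pointing down it reaches from about 0.35 to 0.975 m from the base axis. Payload 4.9 kg.
Tool frame: the origin (TCP) lies on the mounting face of the last link; the fingertips stand 173 mm ahead of it and the grasp point (between the pads) lies 155 mm ahead of it; z points along the fingers, y is the line along which they close (so a half turn about z gives the same grasp; the last joint's range is limited). The gripper opens to 85 mm and grips with 20 to 120 N. Pads are 22 mm wide; open, the fingers measure 114 mm over their backs; the gripper's body (76 mm by 85 mm) begins 54 mm behind the grasp point. The pads swing forward as they close: fully open they stand 13 mm farther back than shut.
Start: joints at [-0.119, 0.053, 1.613, -0, 1.476, -0.119], TCP at [0.625, 0, 0.405] pointing down, gripper open.
Joint ranges: [-3.01, 3.01], [-1.01, 2.22], [0.06, 2.58], [-1.02, 4.17], [0.09, 2.62], [-3.14, 3.14]. Speed limits (rad/s): [2.57, 2.57, 3.14, 3.14, 3.14, 3.14].

### API

Orientations are given as a rotation vector (axis times angle).
In Python, from station import monitor, eyes, finish_job gives the robot as it stands. The module is installed in compiled form; this text tells all that it offers.
- The arm moves only by the tool step_arm, never from a script. Its argument "commands" is a list of rows, each a list of 3 entries, a list of its own where there are three numbers: the opening in per cent of the stroke, from 0 (shut) to 100 (fully open), then the shift along the tool's x, y, z in mm, then the turn about the tool's z in degrees. In form: [[hand, [x, y, z], yaw], ...]. A call has 1 to 12 rows; each row is the pose to reach, as a shift and turn from the pose commanded when the call began, along the tool's axes at that moment; what a row does not reach only later rows make up. A row lasts 1/8 s, in which the tool goes at most 62.5 mm and 10.7 degrees, less where a joint would pass 70% of its speed; a pose out of reach is approached as far as the arm can. A call with a gripper value outside its range is refused whole. The fingers move at their own pace and stop on an object; "squeeze" is the grip in N (left out, the last holds). Time passes only in rows, so rows that repeat a pose let the fingers close. It gives the time, the measured TCP pose, the force, the opening and the grip force at its end, in the units of the state.
- monitor.get_obs(): the state, without advancing time (a new reading comes with each control period).
- eyes.get_image(name): name is "side" or "top" or "wrist"; returns the picture (384x512x3 uint8, red, green, blue); there is no depth.
- eyes.camera_info(name): a dict with "camera_matrix" (3x3 intrinsics, pixels), "extrinsics" (4x4, takes a point from camera to world coordinates). Camera axes: x right, y down, z forward; pixel columns grow to the right and rows downward; lengths in m; the calibration is good to about 2 mm. The wrist camera is an equidistant fisheye: a pixel r from the principal point sees the ray r / f radians off the axis. A picture is of the moment at which its call begins: read the wrist's pose just before it. camera_info takes no time and is no camera call; for the wrist camera it gives the pose at the moment of the call.
- finish_job(): hands the job in; it is judged then, once.
The state is a dict: "t": time; "q": joint angles; "dq": joint speeds; "effort": joint torques, N m; "tool_pos": TCP position; "tool_rot": TCP orientation; "contact_force": force on the tool from outside, world axes, zero at the start; "wrist_torque": the same for the moment, N m; "opening": finger opening in m; "grip_force": force on a finger pad.
Only numpy, scipy, OpenCV 4.12 (cv2) and the standard library are available. Lean on these libraries where they do the work, as an engineer would, in place of code of your own. Each camera call takes 0.05 s, during which the arm holds its last target. There are 200 camera calls.

## Working session

There is one attempt and no reset: what is moved stays moved. The work goes in short steps, Python scripts to look and compute and a tool call to move; the robot and the scene stay as the last step left them, time stands still between calls to the robot, and variables do not carry over. Pictures are saved under pics/ and viewed, at most 10 in all, crops included, and the job is handed in when it is done.

Besides the shell and the picture viewer there is one more tool, called after ">>>" as a command line: name --argument value ..., lists and objects as JSON in quotes. step_arm: Moves the arm, as the interface text tells. Its arguments: {"type":"object","properties":{"commands":{"type":"array"},"squeeze":{"type":"number"}},"required":["commands"]}

```bash
mkdir -p pics; python3 - <<'E'
from station import monitor, eyes
import cv2,numpy as np
o=monitor.get_obs();print(o)
for n in("top","side"):
    im=eyes.get_image(n);cv2.imwrite(f"pics/{n}0.png",im[:,:,::-1]);c=eyes.camera_info(n);print(n,c)
print(eyes.camera_info("wrist"))
E
```

```text
{'t': 0.0, 'q': array([-1.19015350e-01,  5.33792734e-02,  1.61429824e+00,  2.29235140e-05,
        1.47597981e+00, -1.18971463e-01]), 'dq': array([ 5.45300138e-05,  2.80518609e-04,  6.17610419e-04,  1.41891453e-03,
       -2.03067373e-03,  7.68861000e-04]), 'effort': array([ 2.70554956e-04, -3.93670499e+01, -3.70175600e+01, -1.62778279e-04,
        6.93513779e-03, -6.06393527e-06]), 'tool_pos': array([6.24736318e-01, 2.47920611e-05, 4.03446208e-01]), 'tool_rot': array([-2.22033462e+00, -2.22023231e+00,  1.97561357e-03]), 'contact_force': array([-0.99808308, -0.48342975,  0.01921253]), 'wrist_torque': array([ 0.01112824, -0.00473945, -0.03083382]), 'grip_force': 0.0, 'opening': 0.08556186794413578}
top {'camera_matrix': array([[380.41451422,   0.        , 250.22078981],
       [  0.        , 380.41451422, 189.75126334],
       [  0.        ,   0.        ,   1.        ]]), 'extrinsics': array([[ 2.96523827e-02, -9.98307633e-01,  5.00260580e-02,
         5.12660308e-01],
       [-9.99559635e-01, -2.96716654e-02,  3.57309353e-04,
        -1.49468996e-01],
       [ 1.12765180e-03, -5.0014
[... 406 characters left out ...]
893647,  0.42782593, -0.78448774,  0.52553121],
       [ 0.01352565, -0.8745774 , -0.48469725,  0.55445842],
       [ 0.        ,  0.        ,  0.        ,  1.        ]])}
{'camera_matrix': array([[297.31863964,   0.        , 254.71642921],
       [  0.        , 297.31863964, 190.44165156],
       [  0.        ,   0.        ,   1.        ]]), 'extrinsics': array([[ 9.99998643e-01, -5.93145846e-04, -1.53665487e-03,
         6.24958977e-01],
       [-9.70897123e-04, -9.65877541e-01, -2.58997360e-01,
         6.46109433e-02],
       [-1.33059722e-03,  2.58998501e-01, -9.65876807e-01,
         3.72408686e-01],
       [ 0.00000000e+00,  0.00000000e+00,  0.00000000e+00,
         1.00000000e+00]])}
```

View pics/top0.png

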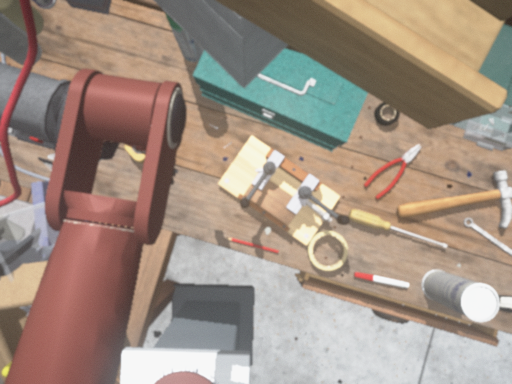

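View pics/side0.png

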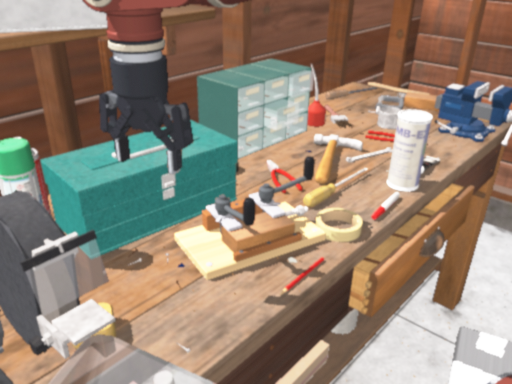

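The top view shows the left hub near (268,168) with its knob near (246,203), and the right hub near (305,192) with its knob near (342,220). In the side view the knobs are near (248,210) and (309,165). I'll zoom in next.

```bash
python3 - <<'E'
import cv2,numpy as np
a=cv2.imread("pics/top0.png")[130:250,215:375];b=cv2.imread("pics/side0.png")[140:290,170:370]
a=cv2.resize(a,(800,600),interpolation=3)[:, :];
b=cv2.resize(b,(800,600),interpolation=3)
def grid(i,x0,y0,s):
    for k in range(0,800//s,10):
        cv2.putText(i,str(x0+k),(k*s,10),0,.35,(0,0,255),1);cv2.line(i,(k*s,12),(k*s,20),(0,0,255),1)
        cv2.putText(i,str(y0+k),(0,k*s),0,.35,(0,0,255),1);cv2.line(i,(25,k*s),(35,k*s),(0,0,255),1)
grid(a,215,130,5);grid(b,170,140,4)
cv2.imwrite("pics/ta.png",a);cv2.imwrite("pics/sa.png",b)
E
```

```text
(no output)
```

View pics/ta.png

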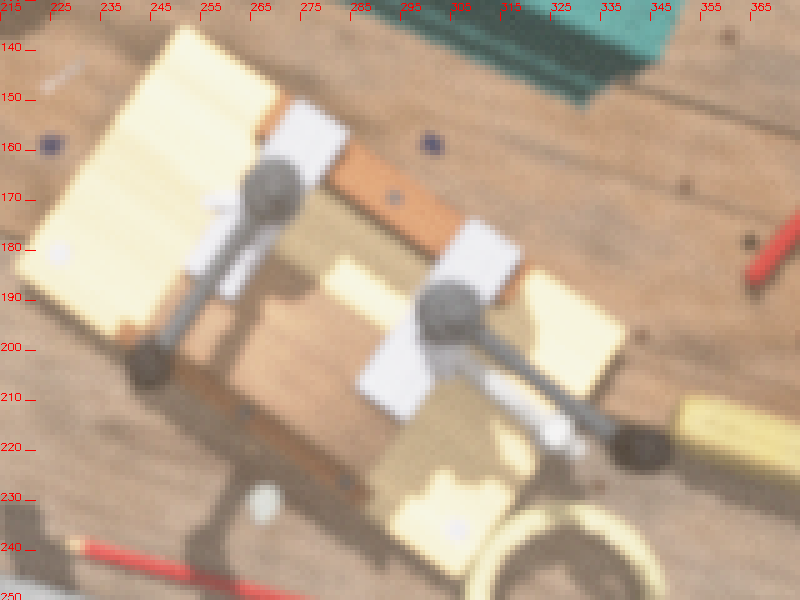

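View pics/sa.png

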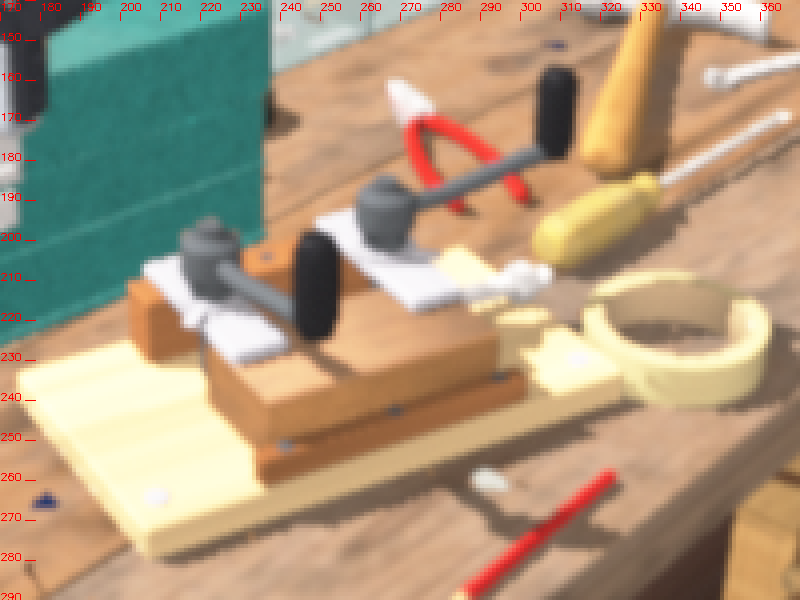

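Zoomed in, the left knob is at top (245,203) and side (249,211). The right knob is at top (343,219) and side (308.5,168). The hub tops are at about (269,167) and (305,191.5) in the top view.

```bash
cat > h.py <<'E'
import numpy as np
from station import monitor, eyes
from scipy.spatial.transform import Rotation as R
def ray(n,p,c=None):
    c=c or eyes.camera_info(n);K=c["camera_matrix"];E=c["extrinsics"]
    d=np.linalg.solve(K,[p[0],p[1],1.])
    if n=="wrist":
        r=np.hypot(d[0],d[1]);d=np.array([d[0]/r*np.sin(r),d[1]/r*np.sin(r),np.cos(r)])
    d=E[:3,:3]@d;return E[:3,3],d/np.linalg.norm(d)
def plane(n,p,z,c=None):
    o,d=ray(n,p,c);return o+d*(z-o[2])/d[2]
def two(a,b):
    (o1,d1),(o2,d2)=a,b
    s=np.linalg.lstsq(np.c_[d1,-d2],o2-o1,rcond=None)[0]
    p,q=o1+s[0]*d1,o2+s[1]*d2;return (p+q)/2,np.linalg.norm(p-q)
def goal(p,tdir):
    "tool-frame shift (mm) and yaw (deg) to put grasp point over p with tool y along tdir"
    o=monitor.get_obs();Rt=R.from_rotvec(o["tool_rot"]).as_matrix()
    t=Rt.T@np.r_[tdir,0];yaw=np.degrees(np.arctan2(-t[0],t[1]))
    return Rt.T@(np.array(p)-o["tool_pos"])*1000-[0,0,155],yaw
E
python3 - <<'E'
from h import *
np.set_printoptions(precision=4,suppress=True)
for nm,t,s,h,hs in(("L",(245,203),(249,211),(269,167),(210,199)),("R",(343,219),(308.5,168),(305,191.5),(255,188))):
    k,e=two(ray("top",t),ray("side",s));a=plane("top",h,.109)
    kp=plane("top",t,.145)
    d=(k-a)[:2];th=np.arctan2(d[1],d[0]);tan=np.array([np.sin(th),-np.cos(th)])
    print(nm,k,e,kp,"axis",a,"r",np.linalg.norm(d),"th",np.degrees(th),"goal",goal([*k[:2],.138],tan),goal([*k[:2],.138],-tan))
E
```

```text
L [ 0.5252 -0.1385  0.1191] 0.00014920375032499266 [ 0.5248 -0.1388  0.145 ] axis [ 0.6083 -0.1901  0.109 ] r 0.09787595123772247 th 148.17295480760802 goal (array([-138.5778,  -99.1142,  110.7212]), np.float64(-58.17347546262194)) (array([-138.5778,  -99.1142,  110.7212]), np.float64(121.82652453737808))
R [ 0.4961 -0.3572  0.1182] 0.000119655906916408 [ 0.4967 -0.3506  0.145 ] axis [ 0.5553 -0.2727  0.109 ] r 0.10316013771245079 th -124.99815458810325 goal (array([-357.3316, -128.1495,  110.7263]), np.float64(-145.00228732281022)) (array([-357.3316, -128.1495,  110.7263]), np.float64(34.99771267718978))
```

```bash
python3 - <<'E'
from h import *
np.set_printoptions(precision=4,suppress=True)
for t,s in(((229,239),(285,290)),((277,252),(323,259)),((267,230),(291,260)),((248,137),(174,235)),((269,167),(209,196)),((304.5,191.5),(266,186)),((302,240),(326,232))):
    print(two(ray("top",t),ray("side",s)))
c=eyes.camera_info("side");E=np.linalg.inv(c["extrinsics"])
for x in(.575,.675):
    for z in(.234,.244):
        q=c["camera_matrix"]@(E@[x,0,z,1])[:3];print(x,z,q[:2]/q[2])
E
```

```text
(array([ 0.4345, -0.0998,  0.0042]), np.float64(0.0017484125577800313))
(array([ 0.4062, -0.2211,  0.0022]), np.float64(0.0001433473192059137))
(array([ 0.4608, -0.1945, -0.0015]), np.float64(0.0008305547906860104))
(array([ 0.6928, -0.1396,  0.0166]), np.float64(0.00012743276426713043))
(array([ 0.6203, -0.1842,  0.102 ]), np.float64(0.02552974861660326))
(array([ 0.5551, -0.2732,  0.0997]), np.float64(0.0012629493608397441))
(array([ 0.4318, -0.2837,  0.02  ]), np.float64(0.016252501216590512))
0.575 0.234 [176.9591 177.5879]
0.575 0.244 [176.548  171.4426]
0.675 0.234 [123.001  163.9361]
0.675 0.244 [122.2618 158.02  ]
```

>>> step_arm --commands '[[60, [-20, -15, 0], -10], [60, [-50, -35, 0], -20], [60, [-80, -60, 0], -30], [60, [-110, -80, 0], -40], [60, [-138, -99, 10], -50], [60, [-138, -99, 30], -58], [60, [-138, -99, 30], -58], [60, [-138, -99, 30], -58]]'

```text
t: 1.1
tool_pos: [0.5262, -0.1378, 0.3751]
tool_rot: [0.868, 3.019, 0.0]
contact_force: [0.2, 0.3, -0.3]
opening: 0.0513
grip_force: 0.0
```

```bash
python3 - <<'E'
from h import *
import cv2
np.set_printoptions(precision=4,suppress=True)
o=monitor.get_obs();print(o)
c=eyes.camera_info("wrist");im=eyes.get_image("wrist");cv2.imwrite("pics/w1.png",im[:,:,::-1])
import pickle;pickle.dump(c,open("w1.pkl","wb"))
E
```

```text
{'t': 1.1, 'q': array([-0.393 , -0.1215,  1.8327,  0.0001,  1.4303, -1.4038]), 'dq': array([ 0.0054, -0.0052, -0.0164,  0.0006, -0.0029, -0.0081]), 'effort': array([ -0.2224, -30.6716, -35.8037,  -0.0097,   0.0209,   0.0048]), 'tool_pos': array([ 0.5262, -0.1378,  0.3751]), 'tool_rot': array([0.8683, 3.0191, 0.0001]), 'contact_force': array([ 0.2348,  0.2882, -0.3127]), 'wrist_torque': array([-0.0075, -0.0283, -0.047 ]), 'grip_force': 0.0, 'opening': 0.05125234777263882}
```

View pics/w1.png

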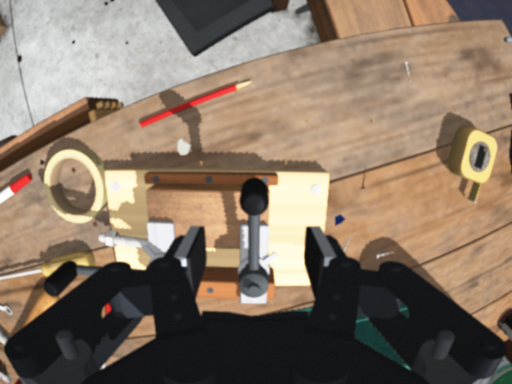

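The wrist view shows the left knob's top near (255,189) and its foot near (256,212). The hub top is near (254,281), and the fingers straddle the lever at about x 195 to 315.

```bash
python3 - <<'E'
from h import *
import pickle,cv2
np.set_printoptions(precision=4,suppress=True)
c=pickle.load(open("w1.pkl","rb"))
im=cv2.imread("pics/w1.png");g=im.max(2)
cv2.imwrite("pics/w1z.png",cv2.resize(im[165:315,200:310],None,fx=4,fy=4,interpolation=2))
m=(g[165:240,230:280]<50).astype(np.uint8);n,l,s,ce=cv2.connectedComponentsWithStats(m)
for i in range(1,n):
    if s[i,4]>60: print("dark",s[i]+np.array([230,165,0,0,0]),ce[i]+[230,165])
for n in("top","side"):
    I=cv2.imread(f"pics/{n}0.png").max(2);x,y,w,h=(225,190,130,40) if n=="top" else(240,150,80,85)
    q,l,s,ce=cv2.connectedComponentsWithStats((I[y:y+h,x:x+w]<62).astype(np.uint8))
    for i in range(1,q):
        if s[i,4]>25: print(n,s[i]+np.array([x,y,0,0,0]),ce[i]+[x,y])
for z in(.133,.144,.158): print(z,plane("wrist",(255,189),z,c),plane("wrist",(255.5,212),z-.05,c))
print("hub",plane("wrist",(254,281),.111,c),plane("wrist",(254,281),.1,c))
w=lambda p:ray("wrist",p,c)
print(two(w((255,189)),ray("top",(245,203))),two(w((255.5,198)),ray("side",(249,211))))
print("hub",two(w((254,281)),ray("top",(268.5,167.5))))
E
```

```text
dark [241 178  27  37 701] [252.9558 194.9515]
side [305 158   9  21 141] [308.7518 168.2199]
side [244 199  10  26 218] [248.6697 211.8303]
0.133 [ 0.5183 -0.1333  0.133 ] [ 0.5484 -0.1516  0.083 ]
0.144 [ 0.5158 -0.1317  0.144 ] [ 0.5451 -0.1496  0.094 ]
0.158 [ 0.5127 -0.1298  0.158 ] [ 0.541 -0.147  0.108]
hub [ 0.5963 -0.1833  0.111 ] [ 0.6022 -0.1871  0.1   ]
(array([ 0.5256, -0.138 ,  0.0996]), np.float64(0.00033474650282942347)) (array([ 0.5268, -0.1392,  0.1186]), np.float64(0.0023966102774314367))
hub (array([ 0.609 , -0.1905,  0.0881]), np.float64(0.0014588835053320915))
```

View pics/w1z.png

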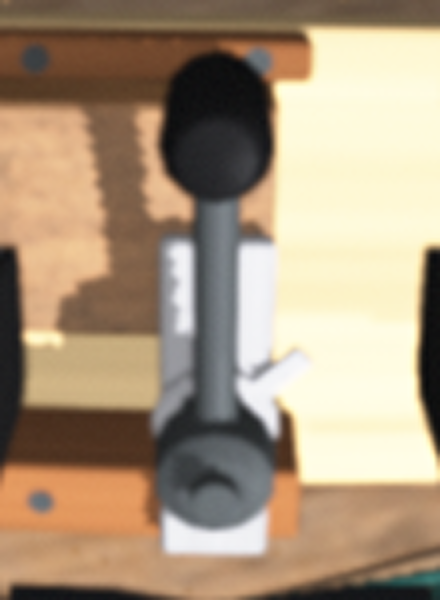

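The zoom corrects my reading. The knob's top disc is the lower one, near (254,204), and the hub cap is near (253.5,285). The pointer tab sticks out to the right, with its tip near (276,254).

```bash
python3 - <<'E'
from h import *
import pickle
np.set_printoptions(precision=4,suppress=True)
c=pickle.load(open("w1.pkl","rb"))
w=lambda p:ray("wrist",p,c)
print("top",two(w((254.3,204)),ray("top",(245,203))))
print(plane("wrist",(254.3,204),.158,c),plane("wrist",(254.3,204),.144,c),plane("wrist",(254.3,196),.133,c),plane("wrist",(254.3,196),.119,c))
print(plane("top",(245,203),.158),"hub",plane("wrist",(253.5,285),.111,c),plane("wrist",(253.5,285),.1,c),two(w((253.5,285)),ray("top",(269,167))))
print("mark",plane("wrist",(276,254),.067,c))
E
```

```text
top (array([ 0.5251, -0.1385,  0.1423]), np.float64(0.0006236885472606048))
[ 0.521  -0.1356  0.158 ] [ 0.5248 -0.1379  0.144 ] [ 0.5225 -0.1365  0.133 ] [ 0.5259 -0.1387  0.119 ]
[ 0.5246 -0.1389  0.158 ] hub [ 0.5998 -0.1861  0.111 ] [ 0.6059 -0.19    0.1   ] (array([ 0.6095, -0.1914,  0.0942]), np.float64(0.0015041831347296524))
mark [ 0.6039 -0.1612  0.067 ]
```

>>> step_arm --commands '[[60, [0, 0, 30], 0], [60, [0, 0, 60], 0], [60, [0, 0, 90], 0], [42, [0, 0, 90], 0], [42, [0, 0, 90], 0], [42, [0, 0, 90], 0]]' --squeeze 20

```text
t: 1.9
tool_pos: [0.5268, -0.1382, 0.2869]
tool_rot: [0.865, 3.016, -0.001]
contact_force: [0.6, -0.3, 0.6]
opening: 0.0359
grip_force: 0.0
```

```bash
python3 - <<'E'
from h import *
import cv2
np.set_printoptions(precision=3,suppress=True)
f=[]
for i in range(4):
    im=eyes.get_image("side" if i==0 else "wrist" if i==1 else "top");f.append(monitor.get_obs()["contact_force"])
    if i<2: cv2.imwrite(f"pics/s2{i}.png",im[:,:,::-1])
print(np.mean(f,0),np.std(f,0),monitor.get_obs()["tool_pos"])
a=cv2.imread("pics/s20.png")[130:280,160:360];b=cv2.imread("pics/s21.png")[150:380,150:360]
cv2.imwrite("pics/v2.png",np.hstack([cv2.resize(a,(400,300)),cv2.resize(b,(400,438))[:300]]))
E
```

```text
[ 0.035 -0.125 -0.157] [0.548 0.323 0.536] [ 0.526 -0.138  0.286]
```

View pics/v2.png

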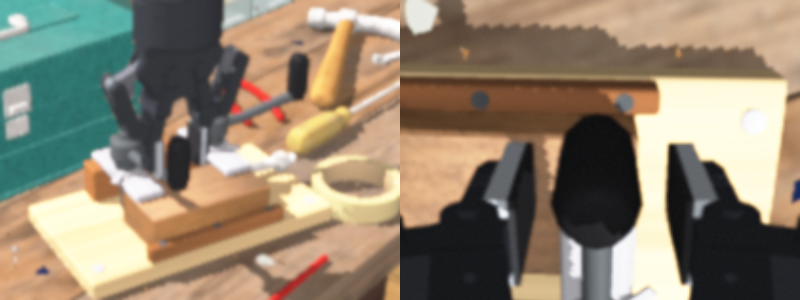

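The knob sits between the two pads (right half of the picture, knob near x=600, pads near 510 and 690). I'll begin the sweep.

>>> step_arm --commands '[[42, [0, 3.5, 0], 2], [42, [-0.2, 7, 0], 4], [42, [-0.5, 10.5, 0], 6], [42, [-1, 13.9, 0], 8], [42, [-1.5, 17.4, 0], 10], [42, [-2.2, 20.8, 0], 12], [42, [-2.2, 20.8, 0], 12]]'

```text
t: 2.98
tool_pos: [0.539, -0.1216, 0.285]
tool_rot: [1.176, 2.913, -0.001]
contact_force: [-0.3, -0.6, 0.9]
opening: 0.0358
grip_force: 0.3
```

>>> step_arm --commands '[[42, [-0.1, 2.6, 0], 1.5], [42, [-0.15, 5.2, 0], 3], [42, [-0.15, 5.2, 0], 3]]'

```text
t: 3.35
tool_pos: [0.5427, -0.1178, 0.2848]
tool_rot: [1.253, 2.881, 0.0]
contact_force: [-0.2, -1.3, -0.3]
opening: 0.0353
grip_force: 0.3
```

>>> step_arm --commands '[[42, [-0.1, 2.6, 0], 1.5], [42, [-0.15, 5.2, 0], 3], [42, [-0.15, 5.2, 0], 3]]'

```text
t: 3.72
tool_pos: [0.5466, -0.1143, 0.2847]
tool_rot: [-1.328, -2.847, -0.0]
contact_force: [-0.6, -0.2, 0.7]
opening: 0.0359
grip_force: 0.3
```

>>> step_arm --commands '[[42, [-0.1, 2.6, 0], 1.5], [42, [-0.15, 5.2, 0], 3], [42, [-0.15, 5.2, 0], 3]]'

```text
t: 4.1
tool_pos: [0.5507, -0.1111, 0.2847]
tool_rot: [-1.402, -2.811, -0.0]
contact_force: [-1.0, -0.4, 0.5]
opening: 0.0361
grip_force: 0.3
```

>>> step_arm --commands '[[42, [-0.1, 2.6, 0], 1.5], [42, [-0.15, 5.2, 0], 3], [42, [-0.15, 5.2, 0], 3]]'

```text
t: 4.47
tool_pos: [0.555, -0.1081, 0.2847]
tool_rot: [1.475, 2.774, 0.0]
contact_force: [-1.3, -1.5, 0.6]
opening: 0.0359
grip_force: 0.3
```

>>> step_arm --commands '[[42, [-0.1, 2.6, 0], 1.5], [42, [-0.15, 5.2, 0], 3], [42, [-0.15, 5.2, 0], 3]]'

```text
t: 4.85
tool_pos: [0.5594, -0.1053, 0.2847]
tool_rot: [1.547, 2.734, 0.0]
contact_force: [0.2, -1.7, 0.4]
opening: 0.0359
grip_force: 0.3
```

>>> step_arm --commands '[[42, [-0.1, 2.6, 0], 1.5], [42, [-0.15, 5.2, 0], 3], [42, [-0.15, 5.2, 0], 3]]'

```text
t: 5.22
tool_pos: [0.5639, -0.1027, 0.2847]
tool_rot: [-1.618, -2.693, -0.0]
contact_force: [-0.7, -0.1, 0.1]
opening: 0.036
grip_force: 0.3
```

>>> step_arm --commands '[[42, [-0.1, 2.6, 0], 1.5], [42, [-0.15, 5.2, 0], 3], [42, [-0.15, 5.2, 0], 3]]'

```text
t: 5.6
tool_pos: [0.5686, -0.1004, 0.2847]
tool_rot: [1.688, 2.649, 0.0]
contact_force: [-0.1, -0.7, 0.3]
opening: 0.0357
grip_force: 0.3
```

>>> step_arm --commands '[[42, [-0.1, 2.6, 0], 1.5], [42, [-0.15, 5.2, 0], 3], [42, [-0.15, 5.2, 0], 3]]'

```text
t: 5.98
tool_pos: [0.5734, -0.0984, 0.2847]
tool_rot: [1.757, 2.604, 0.0]
contact_force: [-0.1, -0.9, -0.9]
opening: 0.0359
grip_force: 0.3
```

>>> step_arm --commands '[[42, [-0.1, 2.6, 0], 1.5], [42, [-0.15, 5.2, 0], 3], [42, [-0.15, 5.2, 0], 3]]'

```text
t: 6.35
tool_pos: [0.5783, -0.0966, 0.2847]
tool_rot: [1.824, 2.557, 0.0]
contact_force: [-0.1, -1.0, -0.5]
opening: 0.036
grip_force: 0.3
```

```bash
python3 - <<'E'
from h import *
import cv2
F=[]
for n in range(4):
    im=eyes.get_image("wrist");F.append(monitor.get_obs()["contact_force"])
print(np.mean(F,0))
cv2.imwrite("pics/w3.png",im[:,:,::-1])
for f in("s21","w3"):
    g=cv2.imread(f"pics/{f}.png").max(2)
    for r in(230,245,260): print(f,r,"".join("#" if v<60 else "." for v in g[r,185:325]))
E
```

```text
[-0.02712354 -0.32567221  0.26493582]
s21 230 ..............................#####...............######################################...................####.............................
s21 245 ...#########............###########............###########################################................##########.............########...
s21 260 ###############.........############..........############################################................############.......###############
w3 230 ..............................####......###################################................................####.............................
w3 245 ..##########.............####################################################.............................##########.............########...
w3 260 ################......########################################################............................############.......###############
```

>>> step_arm --commands '[[42, [-0.1, 2.6, 0], 1.5], [42, [-0.15, 5.2, 0], 3], [42, [-0.15, 5.2, 0], 3]]'

```text
t: 6.92
tool_pos: [0.5832, -0.0951, 0.2847]
tool_rot: [1.891, 2.509, 0.0]
contact_force: [-1.5, -0.8, -0.1]
opening: 0.036
grip_force: 0.3
```

>>> step_arm --commands '[[42, [-0.1, 2.6, 0], 1.5], [42, [-0.15, 5.2, 0], 3], [42, [-0.15, 5.2, 0], 3]]'

```text
t: 7.3
tool_pos: [0.5883, -0.0938, 0.2847]
tool_rot: [1.956, 2.458, 0.0]
contact_force: [-0.0, 0.5, 0.1]
opening: 0.0357
grip_force: 0.3
```

>>> step_arm --commands '[[42, [-0.1, 2.6, 0], 1.5], [42, [-0.15, 5.2, 0], 3], [42, [-0.15, 5.2, 0], 3]]'

```text
t: 7.68
tool_pos: [0.5934, -0.0928, 0.2847]
tool_rot: [2.02, 2.406, 0.0]
contact_force: [-0.2, 0.2, 0.1]
opening: 0.0357
grip_force: 0.3
```

>>> step_arm --commands '[[42, [-0.1, 2.6, 0], 1.5], [42, [-0.15, 5.2, 0], 3], [42, [-0.15, 5.2, 0], 3]]'

```text
t: 8.05
tool_pos: [0.5985, -0.092, 0.2847]
tool_rot: [2.082, 2.353, 0.0]
contact_force: [-0.8, -0.2, 0.2]
opening: 0.036
grip_force: 0.3
```

>>> step_arm --commands '[[42, [-0.1, 2.6, 0], 1.5], [42, [-0.15, 5.2, 0], 3], [42, [-0.15, 5.2, 0], 3]]'

```text
t: 8.43
tool_pos: [0.6028, -0.0917, 0.284]
tool_rot: [-2.141, -2.294, 0.005]
contact_force: [-5.4, -1.0, 1.2]
opening: 0.0359
grip_force: 3.1
```

>>> step_arm --commands '[[42, [0, 1, 0], 0], [42, [0, 2, 0], 0], [42, [0, 2, 0], 0]]'

```text
t: 8.8
tool_pos: [0.6043, -0.0915, 0.2836]
tool_rot: [-2.14, -2.293, 0.007]
contact_force: [-9.0, -1.1, 3.3]
opening: 0.036
grip_force: 4.5
```

```bash
cat >> h.py <<'E'
def force(n=6,cam="top"):
    F=[]
    for i in range(n): eyes.get_image(cam);F.append(monitor.get_obs()["contact_force"])
    o=monitor.get_obs();print(o["t"],o["tool_pos"].round(4),np.mean(F,0).round(2),np.std(F,0).round(2),round(o["grip_force"],2))
E
python3 -c "from h import *;force()"
```

```text
9.1 [ 0.6043 -0.0915  0.2837] [-8.69 -1.08  2.45] [0.5  0.41 0.26] 4.46
```

>>> step_arm --commands '[[42, [0, 1, 0], 0], [42, [0, 2, 0], 0], [42, [0, 2.5, 0], 0], [42, [0, 2.5, 0], 0]]'

```text
t: 9.6
tool_pos: [0.6062, -0.0911, 0.2833]
tool_rot: [-2.138, -2.291, 0.01]
contact_force: [-11.3, -0.8, 4.3]
opening: 0.036
grip_force: 6.1
```

```bash
python3 -c "from h import *;force(8)"
```

```text
10.0 [ 0.6061 -0.0911  0.2833] [-12.11  -0.33   3.6 ] [0.24 0.39 0.29] 6.11
```

>>> step_arm --commands '[[42, [0, 0.6, 0], 0], [42, [0, 0.6, 0], 0], [42, [0, 0.6, 0], 0], [42, [0, 0.6, 0], 0], [42, [0, 0.6, 0], 0], [42, [0, 0.6, 0], 0], [42, [0, 0.6, 0], 0], [42, [0, 0.6, 0], 0]]'

```text
t: 11.0
tool_pos: [0.6066, -0.0911, 0.2832]
tool_rot: [-2.137, -2.29, 0.01]
contact_force: [-12.3, -0.5, 3.8]
opening: 0.0363
grip_force: 6.5
```

```bash
python3 -c "from h import *;force(10)"
```

```text
11.5 [ 0.6066 -0.0911  0.2832] [-13.13  -0.94   3.93] [0.45 0.39 0.63] 6.5
```

>>> step_arm --commands '[[42, [0, -3, 0], 0], [42, [0, -8, 0], 0], [42, [0, -12.5, 0], 0], [42, [0, -12.5, 0], 0], [42, [0, -12.5, -30], 0], [50, [0, -12.5, -60], 0], [60, [0, -12.5, -95], 0], [60, [0, -12.5, -95], 0]]'

```text
t: 12.5
tool_pos: [0.5973, -0.0922, 0.3842]
tool_rot: [2.138, 2.292, 0.007]
contact_force: [0.1, 0.2, -0.4]
opening: 0.0515
grip_force: 0.0
```

```bash
python3 - <<'E'
from h import *
import cv2
np.set_printoptions(precision=3,suppress=True)
c=eyes.camera_info("wrist");im=eyes.get_image("wrist");cv2.imwrite("pics/w4.png",im[:,:,::-1])
force(3)
th=np.radians(-125);print(goal([.4965,-.355,.208],[-np.sin(th),np.cos(th)]))
t=cv2.imread("pics/top0.png").max(2)
E
```

```text
12.7 [ 0.596 -0.092  0.378] [ 0.5   0.03 -0.81] [0.22 0.74 0.4 ] 0.0
(array([-255.659, -117.022,   14.903]), np.float64(38.99911922420236))
```

View pics/w4.png

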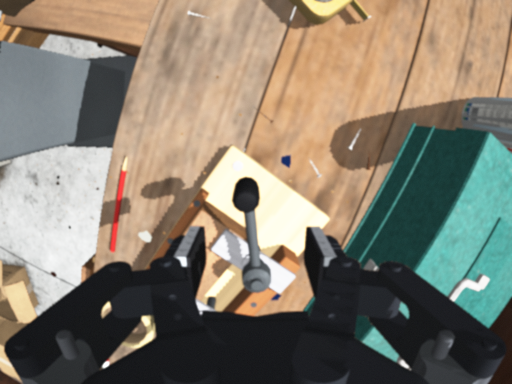

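The left knob is at (245,195) with its lever lying over the mark tab, so the lever is up against the nut. Next is the right knob.

>>> step_arm --commands '[[60, [-30, -15, 0], 5], [60, [-70, -32, 0], 12], [60, [-115, -52, 0], 20], [60, [-160, -73, 0], 28], [60, [-205, -94, 0], 34], [60, [-240, -110, 0], 39], [60, [-256, -117, 0], 39], [60, [-256, -117, 0], 39], [60, [-256, -117, 0], 39]]'

```text
t: 13.82
tool_pos: [0.4977, -0.3546, 0.3792]
tool_rot: [-2.784, -1.452, -0.0]
contact_force: [-0.6, -0.0, -0.5]
opening: 0.0515
grip_force: 0.0
```

```bash
python3 - <<'E'
from h import *
import cv2,pickle
c=eyes.camera_info("wrist");im=eyes.get_image("wrist");pickle.dump(c,open("w5.pkl","wb"))
force(3)
cv2.imwrite("pics/w5.png",im[:,:,::-1])
cv2.imwrite("pics/w5z.png",cv2.resize(im[90:290,155:355,::-1],(600,600),interpolation=2))
E
```

```text
14.025 [ 0.4978 -0.3547  0.3798] [0.62 0.12 0.19] [0.32 0.24 0.38] 0.0
```

View pics/w5z.png

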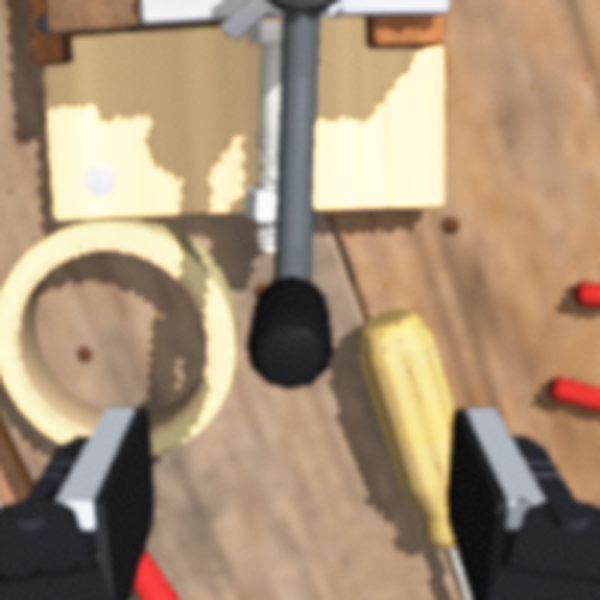

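The right knob's top disc is at about (251.3,205.3), the hub is near (256,90), and the tab tip is near (231,99).

```bash
python3 - <<'E'
from h import *
import pickle,cv2
np.set_printoptions(precision=4,suppress=True)
c=pickle.load(open("w5.pkl","rb"))
k=plane("wrist",(251.3,205.3),.144,c);print("knob",k,two(ray("wrist",(251.3,205.3),c),ray("side",(308.7,158))))
im=cv2.imread("pics/w5.png");m=plane("wrist",(231,99),.067,c)
for a in((.5553,-.2727),):
    for z in(.1,.109): print("hub",plane("wrist",(256,85),z,c))
    d=m[:2]-a;e=k[:2]-a
    print("mark",m,np.hypot(*d),np.degrees(np.arctan2(d[1],d[0])),"knob",np.hypot(*e),np.degrees(np.arctan2(e[1],e[0])))
    t=np.arctan2(e[1],e[0]);print(goal([*k[:2],.129],[-np.sin(t),np.cos(t)]))
E
```

```text
knob [ 0.4957 -0.3541  0.144 ] (array([ 0.4958, -0.3542,  0.1424]), np.float64(0.0009486905539860988))
hub [ 0.5495 -0.2832  0.1   ]
hub [ 0.549  -0.2839  0.109 ]
mark [ 0.5247 -0.2782  0.067 ] 0.03104123096695165 -169.8451797116166 knob 0.10086612328396737 -126.22441402763194
(array([-0.7051, -2.0433, 95.7722]), np.float64(1.325555023539133))
```

>>> step_arm --commands '[[60, [0, -1, 30], 1], [60, [-1, -2, 60], 1.3], [60, [-1, -2, 95], 1.3], [42, [-1, -2, 95], 1.3], [42, [-1, -2, 95], 1.3], [42, [-1, -2, 95], 1.3]]'

```text
t: 14.78
tool_pos: [0.4957, -0.3557, 0.2872]
tool_rot: [2.799, 1.418, 0.002]
contact_force: [0.1, -0.6, -0.3]
opening: 0.0361
grip_force: 0.0
```

```bash
python3 - <<'E'
from h import *
import cv2
im=eyes.get_image("wrist");force(5)
cv2.imwrite("pics/w6.png",im[:,:,::-1])
for f in("s21","w6"):
    g=cv2.imread(f"pics/{f}.png").max(2)
    for r in(215,230,245,260): print(f,r,"".join("#" if v<60 else "." for v in g[r,185:325]))
E
```

```text
15.075 [ 0.4951 -0.3554  0.2852] [-0.16 -0.12 -0.27] [0.47 0.35 0.45] 0.0
s21 215 .........................................................########################...........................................................
s21 230 ..............................#####...............######################################...................####.............................
s21 245 ...#########............###########............###########################################................##########.............########...
s21 260 ###############.........############..........############################################................############.......###############
w6 215 ............................................................................................................................................
w6 230 ...............................###..............###################################.......................####..............................
w6 245 ...########..............##########..........##########################################..................##########...............#######...
w6 260 ###############.........###########.......##############################################................##############.......###############
```

>>> step_arm --commands '[[42, [0.1, -5.2, 0], 3], [42, [0.5, -10.5, 0], 6], [42, [1.2, -15.6, 0], 9], [42, [2.2, -20.8, 0], 12], [42, [3.4, -25.9, 0], 15], [42, [4.9, -30.9, 0], 18], [42, [6.6, -35.8, 0], 21], [42, [8.6, -40.7, 0], 24], [42, [10.9, -45.4, 0], 27], [42, [12.4, -48.5, 0], 29], [42, [13.4, -50, 0], 30], [42, [13.4, -50, 0], 30]]'

```text
t: 16.58
tool_pos: [0.4627, -0.315, 0.2849]
tool_rot: [3.074, 0.645, -0.0]
contact_force: [0.3, -2.1, 0.5]
opening: 0.036
grip_force: 0.4
```

>>> step_arm --commands '[[42, [0.1, -2.6, 0], 1.5], [42, [0.15, -5.2, 0], 3], [42, [0.15, -5.2, 0], 3]]'

```text
t: 16.95
tool_pos: [0.4606, -0.3099, 0.2847]
tool_rot: [-3.09, -0.564, 0.0]
contact_force: [-0.9, -0.7, 1.1]
opening: 0.0361
grip_force: 0.4
```

>>> step_arm --commands '[[42, [0.1, -2.6, 0], 1.5], [42, [0.15, -5.2, 0], 3], [42, [0.15, -5.2, 0], 3]]'

```text
t: 17.32
tool_pos: [0.4589, -0.3049, 0.2846]
tool_rot: [-3.104, -0.483, 0.0]
contact_force: [-0.4, -1.1, 0.5]
opening: 0.0359
grip_force: 0.4
```

>>> step_arm --commands '[[42, [0.1, -2.6, 0], 1.5], [42, [0.15, -5.2, 0], 3], [42, [0.15, -5.2, 0], 3]]'

```text
t: 17.7
tool_pos: [0.4575, -0.3, 0.2846]
tool_rot: [-3.115, -0.402, 0.0]
contact_force: [-0.7, -0.6, 0.1]
opening: 0.0356
grip_force: 0.3
```

>>> step_arm --commands '[[42, [0.1, -2.6, 0], 1.5], [42, [0.15, -5.2, 0], 3], [42, [0.15, -5.2, 0], 3]]'

```text
t: 18.08
tool_pos: [0.4563, -0.2949, 0.2846]
tool_rot: [-3.125, -0.32, 0.0]
contact_force: [-0.0, -0.5, 0.7]
opening: 0.0358
grip_force: 0.3
```

>>> step_arm --commands '[[42, [0.1, -2.6, 0], 1.5], [42, [0.15, -5.2, 0], 3], [42, [0.15, -5.2, 0], 3]]'

```text
t: 18.45
tool_pos: [0.4555, -0.2898, 0.2847]
tool_rot: [-3.132, -0.238, 0.0]
contact_force: [-0.2, -1.7, 0.1]
opening: 0.0357
grip_force: 0.3
```

>>> step_arm --commands '[[42, [0.1, -2.6, 0], 1.5], [42, [0.15, -5.2, 0], 3], [42, [0.15, -5.2, 0], 3]]'

```text
t: 18.82
tool_pos: [0.4548, -0.2846, 0.2846]
tool_rot: [-3.137, -0.156, 0.0]
contact_force: [-0.8, -0.5, -0.8]
opening: 0.0362
grip_force: 0.3
```

>>> step_arm --commands '[[42, [0.1, -2.6, 0], 1.5], [42, [0.15, -5.2, 0], 3], [42, [0.15, -5.2, 0], 3]]'

```text
t: 19.2
tool_pos: [0.4545, -0.2794, 0.2847]
tool_rot: [-3.14, -0.074, 0.0]
contact_force: [-0.4, -1.1, -0.1]
opening: 0.036
grip_force: 0.4
```

>>> step_arm --commands '[[42, [0.1, -2.6, 0], 1.5], [42, [0.15, -5.2, 0], 3], [42, [0.15, -5.2, 0], 3]]'

```text
t: 19.58
tool_pos: [0.4546, -0.275, 0.2853]
tool_rot: [3.138, -0.01, 0.002]
contact_force: [1.4, -6.0, -1.0]
opening: 0.0356
grip_force: 2.8
```

>>> step_arm --commands '[[42, [0, -1, 0], 0], [42, [0, -2, 0], 0], [42, [0, -3, 0], 0], [42, [0, -3, 0], 0]]'

```text
t: 20.08
tool_pos: [0.4546, -0.2729, 0.2857]
tool_rot: [3.135, -0.01, 0.003]
contact_force: [0.1, -10.7, -1.4]
opening: 0.0357
grip_force: 4.7
```

```bash
python3 -c "from h import *;force(6)"
```

```text
20.375 [ 0.4546 -0.2729  0.2856] [ 0.61 -9.45 -1.12] [0.48 0.59 0.46] 4.71
```

>>> step_arm --commands '[[42, [0, -1, 0], 0], [42, [0, -2.3, 0], 0], [42, [0, -2.3, 0], 0]]'

```text
t: 20.75
tool_pos: [0.4546, -0.2711, 0.286]
tool_rot: [3.133, -0.01, 0.003]
contact_force: [-0.9, -12.8, -1.8]
opening: 0.0361
grip_force: 6.1
```

```bash
python3 -c "from h import *;force(7)"
```

```text
21.1 [ 0.4546 -0.2712  0.286 ] [ -0.79 -12.23  -1.31] [0.33 0.46 0.32] 6.11
```

>>> step_arm --commands '[[42, [0, -0.5, 0], 0], [42, [0, -0.5, 0], 0], [42, [0, -0.5, 0], 0], [42, [0, -0.5, 0], 0], [42, [0, -0.5, 0], 0], [42, [0, -0.5, 0], 0], [42, [0, -0.5, 0], 0], [42, [0, -0.5, 0], 0]]'

```text
t: 22.1
tool_pos: [0.4546, -0.2708, 0.286]
tool_rot: [3.133, -0.01, 0.003]
contact_force: [-0.3, -12.4, -0.7]
opening: 0.036
grip_force: 6.5
```

```bash
python3 -c "from h import *;force(10)"
```

```text
22.6 [ 0.4546 -0.2709  0.2861] [ -0.41 -12.86  -1.2 ] [0.51 0.49 0.57] 6.47
```

>>> step_arm --commands '[[42, [0, 3, 0], 0], [42, [0, 8, 0], 0], [42, [0, 12.5, 0], 0], [42, [0, 12.5, 0], 0], [42, [0, 12.5, -30], 0], [50, [0, 12.5, -60], 0], [60, [0, 12.5, -95], 0], [60, [0, 12.5, -120], 0], [60, [0, 12.5, -120], 0], [60, [0, 12.5, -120], 0]]'

```text
t: 23.85
tool_pos: [0.4542, -0.2807, 0.4032]
tool_rot: [-3.14, 0.008, 0.003]
contact_force: [0.4, -0.4, -0.5]
opening: 0.051
grip_force: 0.0
```

```bash
python3 - <<'E'
from h import *
import cv2
force(3)
a=eyes.get_image("top");b=eyes.get_image("side");cv2.imwrite("pics/end.png",np.vstack([cv2.resize(a[120:270,200:400],(400,300),interpolation=2),cv2.resize(b[140:290,170:370],(400,300),interpolation=2)])[:,:,::-1])
E
```

```text
24.0 [ 0.4541 -0.2809  0.4027] [-0.11  0.04  0.33] [0.41 0.13 0.44] 0.0
```

View pics/end.png

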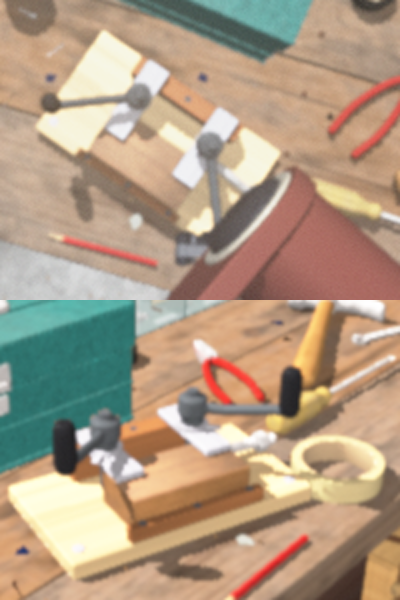

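The final picture shows both levers swung clockwise, the left knob at (50,102) and the right lever pointing down from (208,145). The gripper is clear of both.

```bash
python3 -c "
from station import finish_job
print(finish_job())"
```

```text
the job is handed in; nothing more can be done
None
```

I swung the left lever and then the right one clockwise up against their nuts, held each knob at about 13 N for well over a second with neither nut giving way under the load, then let go of both and handed the job in at about 24 s.

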